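# Point out the dropper bottle and the blower nozzle

### The job

Before a mask is cleaned, check off two things of the cleaning kit for the camera by pointing with the fingertips from straight above: first at the spout of the dropper bottle (the brown bottle with the pointed cap), then at the free end of the blower's thin nozzle, holding still about 2 cm above each for a good two seconds. Touch nothing, and do not bring the fingertips down over the primer bottle or the swab pot, which stand nearby. Finish with the fingertips raised at least 20 cm above the worktop.

Things in the scene. Friction and masses are not known exactly. Their poses are not given: they have to be found in the camera images.
- spout_tip (a point): tip of the dropper bottle's spout, 76 mm above the worktop, on the bottle's upright axis. The dropper bottle is a brown bottle 32 mm across with a black screw cap that runs out to a thin upright point; it is loose and light. It stands in any of three places, and the primer bottle and the swab pot in the other two.
- drop_bottle: the dropper bottle; origin at the centre of its underside, z up along its axis
- nozzle_tip (a point): free end of the blower's thin pale nozzle, 17 mm above the worktop. The blower is a dark rubber bulb, 50 mm thick, lying on its side, 116 mm long with its nozzle; the nozzle (5 mm thick, about 45 mm long) comes straight out of one end and slopes down a little.
- blower: the blower; origin on the worktop, half-way along its 116 mm length: its own -y points along the nozzle, whose end is 58 mm from the origin, and the bulb lies towards +y; loose and light
- primer_bottle: bystander: wider brown bottle, 37 mm across and 64 mm high, with a flat black screw cap; origin at the centre of its underside; loose
- swab_pot: bystander: clear pot, 34 mm across, with white swabs standing out of it to 92 mm; origin at the centre of its underside; loose. The tallest loose thing round about is a white bottle 146 mm high with a cap, at least 100 mm from every thing that is pointed at. The mask aligner behind and to the right of the kit is fixed: its eyepieces, turret and levers, up to 520 mm above the worktop, stand at y below -0.22 m and must be passed over or round.
Mind the look-alikes: they are no part of the job. Leave any blue look-alike of the drop_bottle alone.

How it is judged (in metres and radians):
On the way, in this order (a step that is already met when the one before it is completed fails the run):
1. the fingertips point from just above at the spout of the dropper bottle and stay there (horizontal distance between the grasp point and spout_tip below 0.015 m and z of the grasp point in the frame of spout_tip between 0.02 and 0.075 m), for 1.7 s.
2. the fingertips point from just above at the free end of the blower's nozzle and stay there (horizontal distance between the grasp point and nozzle_tip below 0.015 m and z of the grasp point in the frame of nozzle_tip between 0.02 and 0.075 m), for 1.7 s.
At the end, for the whole second after the job is handed in: The hand is raised (grasp point over 20 cm above the worktop), and the dropper bottle, primer bottle, swab pot and blower are each within 10 mm of where they stood. While pointing, the grasp point stays within 15 mm sideways of the point and 20 to 75 mm above it for 1.7 s (height (world z) of the grasp point above 0.2 m and distance of each of drop_bottle, primer_bottle, swab_pot, blower from where it was at the start of the episode below 0.01 m); the robot touches nothing.
It fails at once if the robot touches something (contact force between any of the fingers, the arm and anything else above 0.3 N).
It fails at once if a thing of the kit is moved, lifted or knocked over (distance of any of drop_bottle, primer_bottle, swab_pot, blower from where it was at the start of the episode above 0.01 m or angle between any of drop_bottle, primer_bottle, swab_pot's own z axis and vertical above 0.3 rad).
It fails at once if the fingertips are brought down over the primer bottle (horizontal distance between the grasp point and primer_bottle below 0.02 m and height (world z) of the grasp point below 0.13 m).
It fails at once if the fingertips are brought down over the swab pot (horizontal distance between the grasp point and swab_pot below 0.02 m and height (world z) of the grasp point below 0.155 m).
It also fails if it takes over 56 s, if anything falls off the work surface, if the arm or the gripper's body presses on something with over 40 N, if the wrist force passes 120 N, or if a joint passes its speed limit or range.

### The arm

A 6-joint arm with a two-finger parallel gripper is mounted at the origin on a cart in front of the work surface, level with it; the furniture and walls round the work are solid. World frame = base frame: x ahead of the robot, y to its left, z up, the work surface at z = 0. Lengths are in mm, angles in rad, forces in N, time in s.
With the tool pointing down it reaches from about 300 to 850 mm from the base axis. Payload 4.2 kg.
Tool frame: the origin (TCP) lies on the centre line of the jaws, within the pads' length; the fingertips stand 8 mm ahead of it and the grasp point (between the pads) lies 11 mm behind it (arm.tcp_to_tips is the distance from the TCP to the fingertips, in mm); z points along the fingers, y is the direction in which the jaws open and shut (so a half turn about z gives the same grasp; the last joint's range is limited). The gripper opens to 91 mm and grips with 3 to 60 N. Pads are 32 mm wide; open, the fingers measure 118 mm over their backs; the gripper's body (76 mm by 178 mm) begins 60 mm behind the grasp point.
Start: joints at [1.142, 0.32, 1.565, -0, 1.257, -0.02], TCP at [228.571, 527.634, 221.976] pointing down, gripper open.
Joint ranges: [-3.11, 3.11], [-0.84, 2.01], [0.21, 2.61], [-1.34, 4.49], [0.05, 2.63], [-2.56, 2.56]. Speed limits (rad/s): [2.57, 2.57, 3.14, 3.14, 3.14, 3.14].

### API

Orientations are given as a unit quaternion [x, y, z, w].
In Python, from plant import monitor, cams, hand_in, finder, arm gives the robot as it stands. The module is installed in compiled form; this text tells all that it offers.
- The arm moves only by the shell command python3 -m jog 'ROWS' [OPENING] [FORCE]. ROWS is text: rows parted by semicolons, each of 6 numbers parted by spaces: the shift along the tool's x, y, z in mm, then the turn, a rotation vector about the tool's x, y, z in rad. A call has 1 to 10 rows; each row is the pose to reach, as a shift and turn from the pose measured when the call began, along the tool's axes at that moment; what a row does not reach only later rows make up. A row lasts 1/10 s, in which the tool goes at most 50 mm and 8.59 degrees, less where a joint would pass 70% of its speed; a pose out of reach is approached as far as the arm can. A call with a gripper value outside its range is refused whole. OPENING is the opening, from 0 (shut) to 1 (fully open), set as the call begins (- or left out, the last holds). The fingers move at their own pace and stop on an object; FORCE is the grip in N (left out, the last holds). Time passes only in rows, so rows that repeat a pose let the fingers close. It gives the time, the measured TCP pose, the force and the opening at its end, in the units of the state.
- monitor.get_state(): the state, without advancing time (a new reading comes with each control period).
- cams.get_image(name): name is "scene" or "side" or "wrist"; returns the picture (400x640x3 uint8, blue, green, red); there is no depth.
- cams.camera_model(name): a dict with "K" (3x3 intrinsics, pixels), "xyz" and "attitude" of the camera in the world. Camera axes: x right, y up, looking along -z (the intrinsics and any distortion apply to the point x, -y, -z); pixel columns grow to the right and rows downward; lengths in mm; the calibration is good to about 2 mm. A picture is of the moment at which its call begins: read the wrist's pose just before it. camera_model takes no time and is no camera call; for the wrist camera it gives the pose at the moment of the call.
- hand_in(): hands the job in, once; it reports no verdict.
Trained networks look in the newest picture that a camera, given by its name, has taken for a name from the list of things; names that differ only in an ending like _2 or _b are one class to them, and where a whole thing is asked for, a point or a joint stands for the part that bears it (a point fixed in the world has none). Each returns a list of dicts, best first, with "confidence" (0 to 1); they miss things now and then, are a little off and sometimes report something else, mostly with a low value. They report only what shows in the picture. A call takes as long as a camera call. They do not tell look-alikes from the thing itself.
- finder.search_frame(camera, target): "extent" ([left, top, right, bottom] in pixels, round what is visible of it).
- finder.place_of(camera, target): "xy" ([column, row] in pixels: a listed point, or the origin of a listed thing).
The state is a dict: "time_s": time; "qpos": joint angles; "joint_vel": joint speeds; "effort": joint torques, N m; "tool_pos": TCP position; "ee_rot": TCP orientation; "ft_force": force on the tool from outside, world axes, zero at the start; "moment": the same for the moment, N m; "width": finger opening in mm.
Only numpy, scipy, OpenCV 4.12 (cv2) and the standard library are available. Lean on these libraries where they do the work, as an engineer would, in place of code of your own. Each camera call takes 0.05 s, during which the arm holds its last target.

## Working session

There is one attempt and no reset: what is moved stays moved. The work goes in short steps, Python scripts to look and compute and a shell command to move; the robot and the scene stay as the last step left them, time stands still between calls to the robot, and variables do not carry over. Pictures are saved under pics/ and viewed, and the job is handed in when it is done.

```bash
mkdir -p pics
python3 - <<'E'
from plant import monitor,cams,finder,arm
import cv2
s=monitor.get_state();print(s['time_s'],s['tool_pos'],s['ee_rot'],s['width'])
for n in ['scene','side','wrist']:
    cv2.imwrite(f'pics/{n}0.png',cams.get_image(n)); m=cams.camera_model(n);print(n,m)
    for t in ['spout_tip','nozzle_tip']:
        print(t,[(r['xy'],round(r['confidence'],2)) for r in finder.place_of(n,t)][:4])
    for t in ['drop_bottle','primer_bottle','swab_pot','blower']:
        print(t,[(r['xy'],round(r['confidence'],2)) for r in finder.place_of(n,t)][:4])
E
```

```text
0.0 [228.35887117 527.20163575 221.11581277] [ 2.02976289e-01  9.79183257e-01 -8.56991121e-04 -2.00471705e-04] 91.24924818539832
scene {'K': array([[414.04153352,   0.        , 311.7378287 ],
       [  0.        , 414.04153352, 203.69314567],
       [  0.        ,   0.        ,   1.        ]]), 'xyz': array([-17.67909353, 303.95892259, 600.72611513]), 'attitude': array([-0.22311809,  0.37587485,  0.75896111, -0.48261211])}
spout_tip [([409.7, 234.5], 0.78), ([331.1, 144.9], 0.48)]
nozzle_tip [([298.1, 259.8], 0.85)]
drop_bottle [([399.6, 264.3], 0.8), ([327.2, 173.8], 0.78)]
primer_bottle [([372.2, 255.8], 0.89)]
swab_pot []
blower [([307.7, 243.7], 0.92), ([350.1, 275.0], 0.25)]
side {'K': array([[391.19207864,   0.        , 331.15486315],
       [  0.        , 391.19207864, 203.83662321],
       [  0.        ,   0.        ,   1.        ]]), 'xyz': array([  20.70661965, -281.62087654,  653.74797155]), 'attitude': array([ 0.33882754, -0.20867309, -0.47384027,  0.78557421])}
spout_tip [([351.8, 277.9], 0.65)]
nozzle_tip [([292.9, 234.2], 0.85)]
drop_bottle [([348.5, 299.2], 0.57)]
primer_bottle [([338.4, 274.4], 0.62)]
swab_pot [([301.7, 266.5], 0.79)]
blower [([320.2, 232.6], 0.76)]
wrist {'K': array([[287.07801507,   0.        , 320.83171151],
       [  0.        , 287.07801507, 200.47113841],
       [  0.        ,   0.        ,   1.        ]]), 'xyz': array([151.67268692, 560.75024386, 384.3908721 ]), 'attitude': array([-0.12489853, -0.08170597,  0.54235093,  0.82678895])}
spout_tip []
nozzle_tip []
drop_bottle []
primer_bottle []
swab_pot []
blower []
```

View pics/scene0.png

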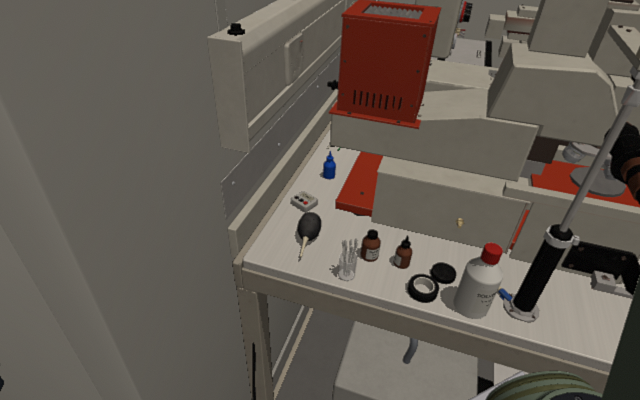

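View pics/side0.png

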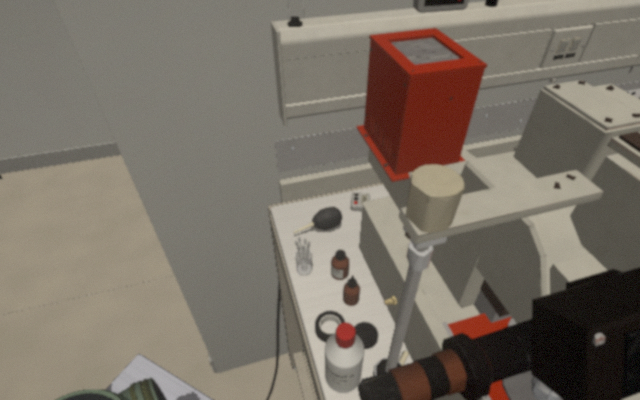

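View pics/wrist0.png

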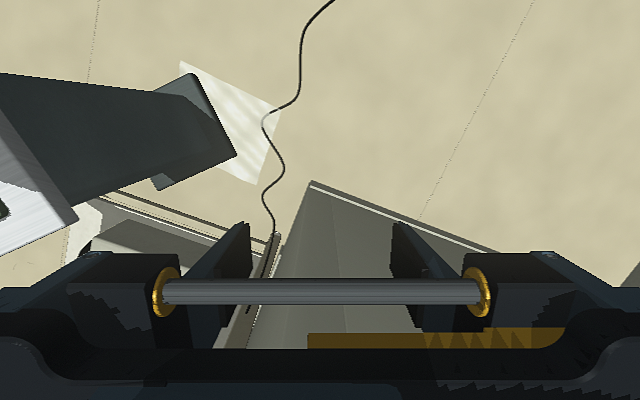

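Run:
```python
import cv2
a=cv2.imread('pics/scene0.png')[130:330,250:450]; b=cv2.imread('pics/side0.png')[180:380,230:430]
cv2.imwrite('pics/crops0.png',cv2.resize(cv2.hconcat([a,b]),(800,400),interpolation=cv2.INTER_CUBIC))
```

```text
(no output)
```

View pics/crops0.png

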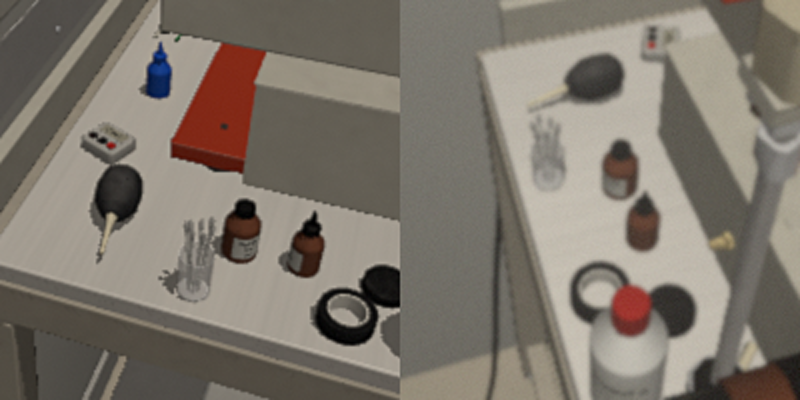

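Look-alikes: the scene picture shows a blue bottle at (330,165), which is not wanted. The flat-capped primer is at (371,246), and the brown bottle with the pointed cap, which I choose, has its tip at about (408,236). The swab pot is at (347,262). The blower's nozzle end is at (299,259). In the side picture the spout is at (351,276) and the nozzle end at (294,233).

```bash
cat > h.py <<'E'
import numpy as np
from scipy.spatial.transform import Rotation as R
from scipy.optimize import least_squares
from plant import cams
def ray(m,uv):
    K=m['K'];d=np.array([(uv[0]-K[0,2])/K[0,0],-(uv[1]-K[1,2])/K[1,1],-1.])
    return m['xyz'],R.from_quat(m['attitude']).apply(d)
def atz(m,uv,z):
    o,d=ray(m,uv);return o+d*(z-o[2])/d[2]
def proj(m,p):
    c=R.from_quat(m['attitude']).inv().apply(np.asarray(p,float)-m['xyz']);K=m['K']
    return np.array([K[0,2]+K[0,0]*c[0]/-c[2],K[1,2]+K[1,1]*-c[1]/-c[2]])
def tri(l):
    f=lambda p:np.concatenate([proj(m,p)-uv for m,uv in l])
    r=least_squares(f,[400,0,50.]);return r.x,r.fun
E
python3 - <<'E'
from h import *
S=cams.camera_model('scene');D=cams.camera_model('side')
for n,a,b,z in [('spout',(408.5,236),(351.7,276.5),76),('nozzle',(298.7,259.5),(293.5,233.8),17),('dropbase',(399.6,264.3),(348.5,299.2),0),('primer',(372.2,255.8),(338.4,274.4),0),('blower',(307.7,243.7),(320.2,232.6),0),('swab',(347,274),(301.7,266.5),0),('whitecap',(492,248),(345,330),146),('primtop',(371.5,233),(340,253),64),('redcornernear',(336,210),(0,0),0),('machine corner',(374,205),(0,0),20)]:
    print(n,atz(S,a,z).round(1),atz(D,b,z).round(1),*[x.round(1) for x in tri([(S,a),(D,b)])])
E
```

```text
spout [ 415.3 -121.4   76. ] [ 416.9 -120.4   76. ] [ 415.4 -120.9   77. ] [-0.2 -0.3 -0.1  0.3]
nozzle [497.1  68.   17. ] [501.   58.5  17. ] [507.5  63.6   6.5] [-0.2 -0.4 -0.1  0.5]
dropbase [ 417.  -116.5    0. ] [ 417.5 -116.9    0. ] [ 4.175e+02 -1.168e+02 -4.000e-01] [-0.  -0.1 -0.   0.1]
primer [459.8 -79.3   0. ] [461.  -72.9   0. ] [455.5 -75.2   6.7] [-0.2 -0.4 -0.1  0.4]
blower [545.9  25.2   0. ] [545.4  16.2   0. ] [554.   20.8  -9.6] [ 0.1  0.3  0.1 -0.3]
swab [438.2  -8.    0. ] [443.1   4.    0. ] [432.1  -2.3  12. ] [-0.6 -1.2 -0.4  1.3]
whitecap [ 279.4 -169.7  146. ] [ 281.  -171.3  146. ] [ 280.9 -171.1  144.9] [-0.2 -0.4 -0.1  0.4]
primtop [462.  -70.4  64. ] [464.9 -73.   64. ] [465.5 -72.4  61.6] [-0.2 -0.5 -0.1  0.5]
redcornernear [620.3 -82.3   0. ] [1229.4 2370.6    0. ] [182.5 200.8 463. ] [-20.2 -55.  -17.5  92.1]
machine corner [ 579.6 -157.2   20. ] [1192.4 2289.5   20. ] [173.4 180.  469.3] [-21.7 -58.5 -18.5  94.9]
```

Run:
```python
from h import *
S=cams.camera_model('scene');D=cams.camera_model('side');W=cams.camera_model('wrist')
for z in (-700,-800,-900): print(z,'side wall foot',atz(D,(215,370),z).round(),atz(D,(120,148),z).round(),'scene table leg foot?',atz(S,(262,395),z).round())
print('table corner near-left',atz(S,(238,262),0).round(),atz(D,(270,208),0).round(),'side far right',atz(D,(280,180),0).round())
print('table front',atz(S,(560,355),0).round(),atz(S,(350,292),0).round(),atz(D,(310,370),0).round(),atz(D,(281,280),0).round())
print('post',atz(S,(522,312),0).round())
for z in (0,100,200,-100,-800): print(z,'wrist cabinet corner',atz(W,(312,182),z).round(),atz(W,(500,250),z).round())
for c in (150,215,232,250): 
    o,d=ray(S,(c,200));print(c,(d/d[0]).round(2))
print('floor in side wall top',ray(D,(85,0))[1])
```

```text
-700 side wall foot [ 368.  346. -700.] [1147. 1713. -700.] scene table leg foot? [ 634.  131. -700.]
-800 side wall foot [ 393.  392. -800.] [1230. 1860. -800.] scene table leg foot? [ 684.  118. -800.]
-900 side wall foot [ 419.  438. -900.] [1313. 2008. -900.] scene table leg foot? [ 734.  104. -900.]
table corner near-left [556. 173.   0.] [559. 162.   0.] side far right [659. 199.   0.]
table front [ 140. -238.   -0.] [397.   9.   0.] [ 263. -120.    0.] [394.  23.   0.]
post [ 229. -249.    0.]
0 wrist cabinet corner [231. 513.   0.] [436. 726.   0.]
100 wrist cabinet corner [211. 525. 100.] [362. 683. 100.]
200 wrist cabinet corner [190. 538. 200.] [288. 640. 200.]
-100 wrist cabinet corner [ 252.  500. -100.] [ 511.  769. -100.]
-800 wrist cabinet corner [ 397.  413. -800.] [1029. 1070. -800.]
150 [ 1.   -0.01 -0.71]
215 [ 1.   -0.18 -0.76]
232 [ 1.   -0.23 -0.78]
250 [ 1.   -0.29 -0.8 ]
floor in side wall top [ 0.6713111   1.05946828 -0.30712237]
```

Run:
```python
import cv2
a=cv2.imread('pics/scene0.png')
cv2.imwrite('pics/scene0b.png',cv2.resize(cv2.convertScaleAbs(a[:, :320],alpha=1.8,beta=10),(480,600)))
```

```text
(no output)
```

View pics/scene0b.png

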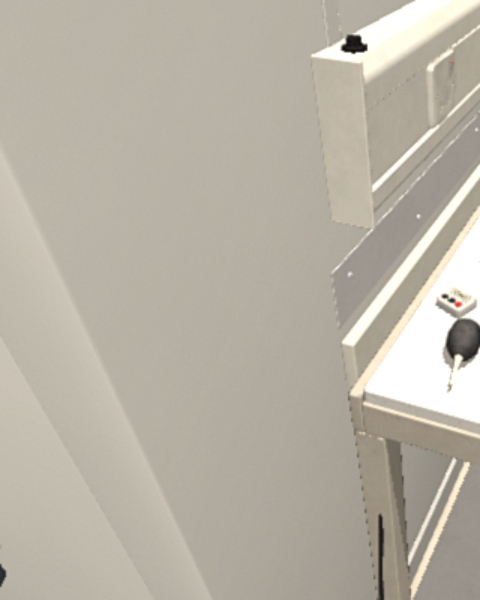

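The left wall's face runs along x+y≈805 from a corner at about (395,410). I'll go inward past it, with the fingers nearly shut but not touching each other.

```bash
python3 -m jog '-22 -26 -7 0 0 0.06; -45 -52 -14 0 0 0.12; -67 -78 -21 0 0 0.19; -89 -104 -28 0 0 0.25; -112 -130 -35 0 0 0.31; -134 -155 -41 0 0 0.37; -156 -181 -48 0 0 0.43; -178 -207 -55 0 0 0.5; -201 -233 -62 0 0 0.56; -223 -259 -69 0 0 0.62' 0.15
```

```text
time_s: 2.05
tool_pos: [330.4, 200.0, 291.4]
ee_rot: [0.493, 0.87, 0.0, 0.0]
ft_force: [1.0, -0.5, -0.1]
width: 15.1
```

```bash
python3 -m jog '-27 -5 -1 0 0 0.07; -55 -10 -2 0 0 0.14; -82 -14 -3 0 0 0.2; -110 -19 -4 0 0 0.27; -137 -24 -5 0 0 0.34; -164 -29 -6 0 0 0.41; -192 -34 -7 0 0 0.48; -219 -38 -8 0 0 0.54; -247 -43 -9 0 0 0.61; -274 -48 -9 0 0 0.68'
python3 - <<'E'
from h import *
from plant import finder,monitor
import cv2
for n in ['wrist','scene','side']:
    m=cams.camera_model(n)
    cv2.imwrite(f'pics/{n}1.png',cams.get_image(n))
    if n=='wrist':
        print(m)
        for t,z in [('spout_tip',76),('nozzle_tip',17),('drop_bottle',0),('primer_bottle',0),('swab_pot',0),('blower',0)]:
            print(t,[(r['xy'],round(r['confidence'],2),atz(m,r['xy'],z).round(1)) for r in finder.place_of(n,t)][:3])
E
```

```text
time_s: 3.05
tool_pos: [430.4, -60.9, 300.7]
ee_rot: [0.756, 0.655, 0.001, 0.0]
ft_force: [0.4, 1.1, -0.3]
width: 13.4
{'K': array([[287.07801507,   0.        , 320.83171151],
       [  0.        , 287.07801507, 200.47113841],
       [  0.        ,   0.        ,   1.        ]]), 'xyz': array([441.91154885,  21.64603596, 463.1337378 ]), 'attitude': array([-0.14841784,  0.00936847, -0.07146104,  0.98629493])}
spout_tip [([319.2, 215.7], 0.82, array([ 420.2, -118.7,   76. ]))]
nozzle_tip [([359.7, 79.3], 0.57, array([505. ,  58.1,  17. ]))]
drop_bottle [([320.7, 208.2], 0.88, array([ 420.5, -133.2,    0. ]))]
primer_bottle [([342.1, 169.5], 0.82, array([464.7, -72.2,   0. ]))]
swab_pot [([317.1, 129.4], 0.71, array([433.7,  -3.3,   0. ]))]
blower [([388.3, 98.2], 0.69, array([547.7,  26.8,   0. ]))]
```

View pics/wrist1.png

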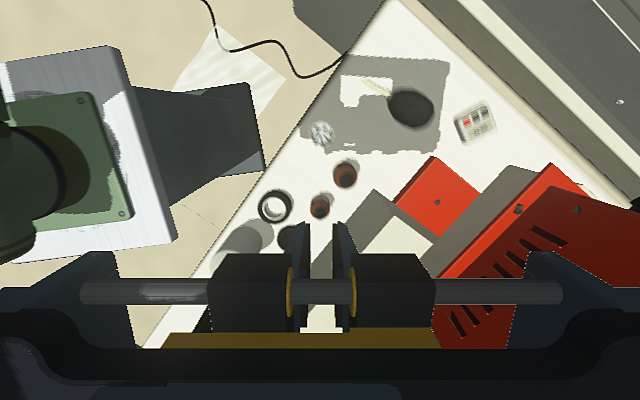

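View pics/side1.png

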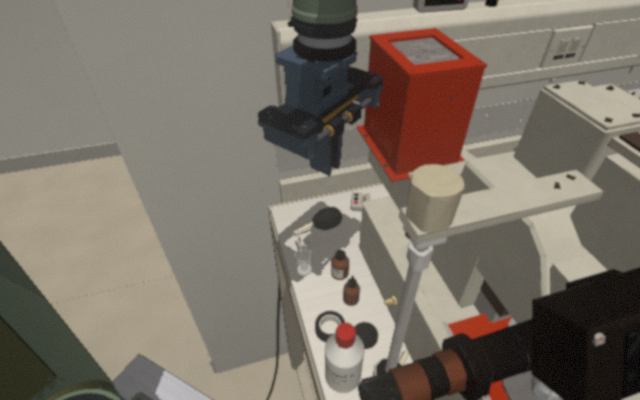

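Run:
```python
import cv2
a=cv2.imread('pics/wrist1.png')
b=cv2.resize(a[185:235,285:345],(480,400),interpolation=cv2.INTER_CUBIC)
c=cv2.resize(a[65:105,350:410],(300,200),interpolation=cv2.INTER_CUBIC)
c=cv2.copyMakeBorder(c,0,200,0,0,cv2.BORDER_CONSTANT)
cv2.imwrite('pics/wc1.png',cv2.hconcat([b,c]))
```

```text
(no output)
```

View pics/wc1.png

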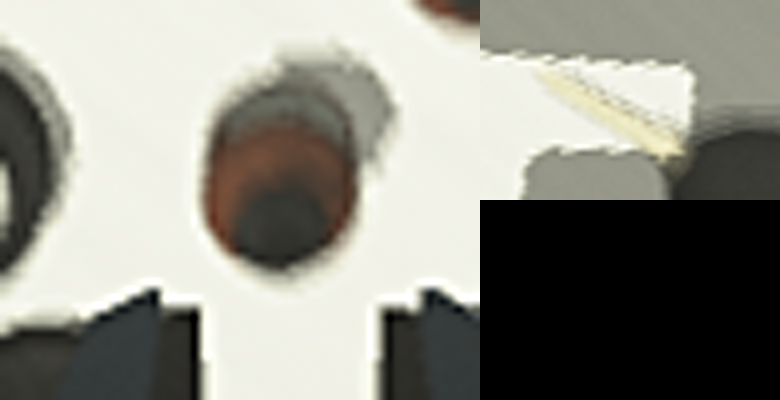

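```bash
python3 - <<'E'
from h import *
from plant import monitor
from scipy.spatial.transform import Rotation as R
S=cams.camera_model('scene');D=cams.camera_model('side');W=cams.camera_model('wrist')
for n,z,l in [('spout',76,[(S,(408.5,236)),(D,(351.7,276.5)),(W,(319.4,215.5))]),('nozzle',17,[(S,(298.7,259.5)),(D,(293.5,233.8)),(W,(362,79.5))])]:
    p,f=tri(l);print(n,p.round(1),f.round(1))
    f=lambda q:np.concatenate([proj(m,[*q,z])-uv for m,uv in l])
    r=least_squares(f,[400,0]);print(r.x.round(1),r.fun.round(1),[atz(m,uv,z).round() for m,uv in l])
s=monitor.get_state();print(s['qpos'],s['tool_pos'],R.from_quat(s['ee_rot']).as_matrix().round(3))
E
python3 - <<'E'
import cv2
a=cv2.imread('pics/scene0.png')[225:275,285:335];b=cv2.imread('pics/side0.png')[210:260,280:330]
cv2.imwrite('pics/noz.png',cv2.resize(cv2.hconcat([a,b]),(800,400),interpolation=cv2.INTER_CUBIC))
E
```

```text
spout [ 418.8 -119.7   72.8] [-2.1  0.4  0.   0.1 -0.5  1.5]
[ 418. -119.] [-1.9 -0.5 -0.4 -0.8 -1.2  1.9] [array([ 415., -121.,   76.]), array([ 417., -120.,   76.]), array([ 420., -116.,   76.])]
nozzle [508.4  62.    5.6] [ 0.4 -0.6  0.7  0.8 -0.2 -0.9]
[504.4  61.5] [ 1.5 -3.4 -0.3 -1.5 -1.8 -1. ] [array([497.,  68.,  17.]), array([501.,  59.,  17.]), array([507.,  60.,  17.])]
[-1.63312913e-01  4.82756090e-02  1.71175301e+00  6.73161125e-04
  1.38070861e+00 -2.48496297e-02] [429.78936865 -58.9463012  300.55880374] [[ 0.138  0.99   0.001]
 [ 0.99  -0.138  0.001]
 [ 0.001  0.001 -1.   ]]
```

View pics/noz.png

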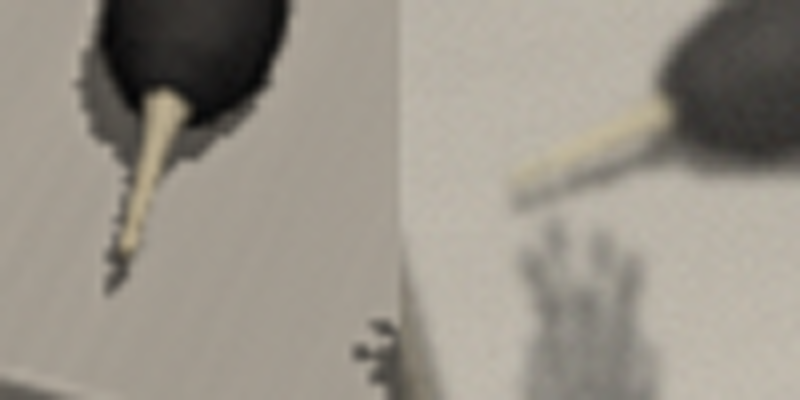

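The clean nozzle tip in the scene crop is at about (301,256). The finder had picked its shadow. The chosen bottle is brown with a pointed cap, and sits between the primer and the tape roll. Next I move above the spout.

```bash
python3 -m jog '-12 -1 14 0 0 0; -24 -1 30 0 0 0; -36 -2 50 0 0 0; -48 -3 70 0 0 0; -60 -4 90 0 0 0; -60 -4 110 0 0 0; -60 -4 128 0 0 0; -60 -4 138 0 0 0; -60 -4 140 0 0 0; -60 -4 140 0 0 0'
python3 - <<'E'
from h import *
from plant import finder,monitor
import cv2
S=cams.camera_model('scene');D=cams.camera_model('side')
l=[(S,(300.9,256.2)),(D,(294.1,233.1))]
print('nozzle',tri(l),[atz(m,uv,17).round(1) for m,uv in l])
s=monitor.get_state();print(s['tool_pos'],s['ft_force'],s['qpos'].round(3) if hasattr(s['qpos'],'round') else s['qpos'])
for n in ['wrist','scene','side']:
    m=cams.camera_model(n);a=cams.get_image(n);cv2.imwrite(f'pics/{n}2.png',a)
    for t,z in [('spout_tip',76),('nozzle_tip',17)]:
        print(n,t,[(r['xy'],round(r['confidence'],2),atz(m,r['xy'],z).round(1)) for r in finder.place_of(n,t)][:3])
    print('tips at',proj(m,[s['tool_pos'][0],s['tool_pos'][1],s['tool_pos'][2]-8]).round(1))
a=[cv2.imread(f'pics/{n}2.png') for n in ['scene','side']]
cv2.imwrite('pics/c2.png',cv2.resize(cv2.hconcat([a[0][130:330,300:500],a[1][150:350,250:450]]),(800,400)))
E
```

```text
time_s: 4.5
tool_pos: [418.0, -117.5, 160.8]
ee_rot: [0.754, 0.657, 0.001, 0.0]
ft_force: [0.3, 0.1, 0.1]
width: 13.7
nozzle (array([505.07108119,  59.56444915,  15.07489284]), array([ 0.02467144,  0.05397431,  0.01762518, -0.06430675])) [array([503.5,  60.4,  17. ]), array([503.4,  58.5,  17. ])]
[ 417.96722604 -117.50428899  160.8318177 ] [0.31225863 0.05869298 0.09670499] [-3.010e-01  1.520e-01  1.961e+00  1.000e-03  1.027e+00 -1.640e-01]
wrist spout_tip [([325.4, 207.8], 0.71, array([ 422.3, -117.8,   76. ]))]
wrist nozzle_tip []
tips at [320.9 245.7]
scene spout_tip [([408.2, 236.0], 0.91, array([ 415.6, -120.8,   76. ])), ([331.7, 145.2], 0.79, array([ 771.3, -146.5,   76. ]))]
scene nozzle_tip [([300.6, 260.0], 0.97, array([494.4,  65.2,  17. ]))]
tips at [413.2 203.6]
side spout_tip [([353.5, 279.0], 0.93, array([ 413.4, -125.6,   76. ]))]
side nozzle_tip [([294.5, 235.0], 0.53, array([499. ,  54.7,  17. ]))]
tips at [352.4 247.7]
```

View pics/c2.png

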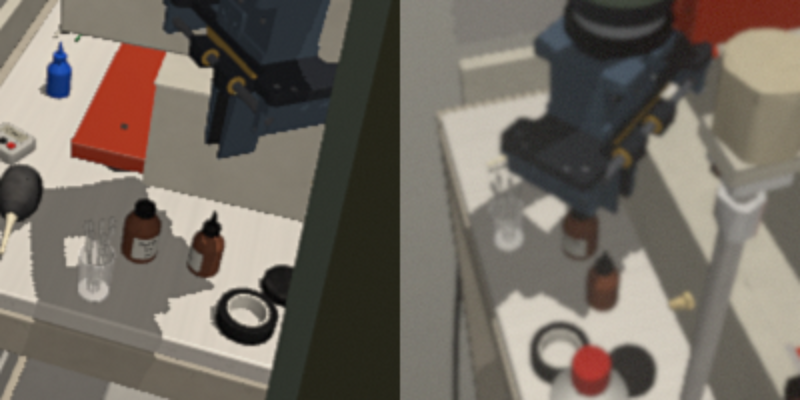

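View pics/wrist2.png

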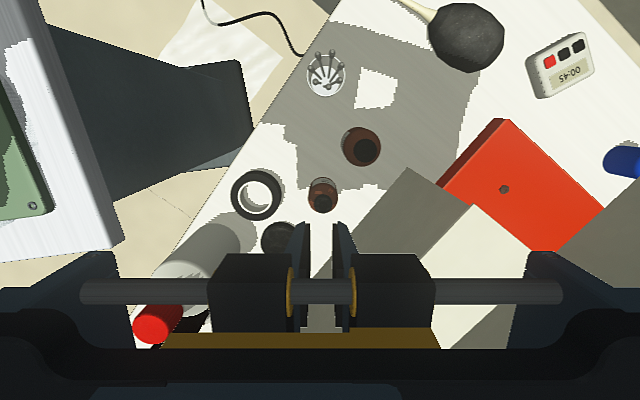

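```bash
python3 -m jog '-1 0 10 0 0 0; -1 0 22 0 0 0; -1 0 34 0 0 0; -1 0 44 0 0 0; -1 0 50 0 0 0; -1 0 53 0 0 0; -1 0 53 0 0 0; -1 0 53 0 0 0; -1 0 53 0 0 0; -1 0 53 0 0 0'
python3 - <<'E'
from h import *
from plant import finder,monitor
import cv2
s=monitor.get_state();print(s['tool_pos'])
for n in ['scene','side','wrist']:
    a=cams.get_image(n);cv2.imwrite(f'pics/{n}3.png',a)
a=[cv2.imread(f'pics/{n}3.png') for n in ['scene','side','wrist']]
cv2.imwrite('pics/c3.png',cv2.hconcat([cv2.resize(a[0][190:290,360:460],(400,400)),cv2.resize(a[1][220:320,300:400],(400,400))]))
E
```

```text
time_s: 5.95
tool_pos: [418.0, -118.8, 108.1]
ee_rot: [0.754, 0.656, 0.001, 0.001]
ft_force: [-0.0, 0.0, 0.6]
width: 13.7
[ 417.95466505 -118.81181971  108.10154975]
```

View pics/c3.png

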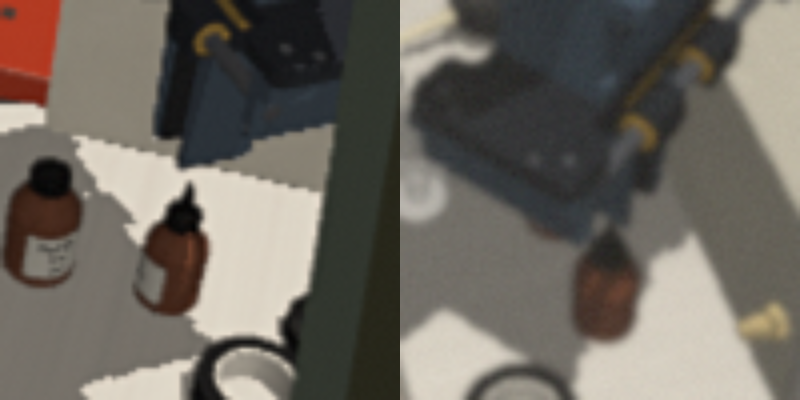

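View pics/wrist3.png

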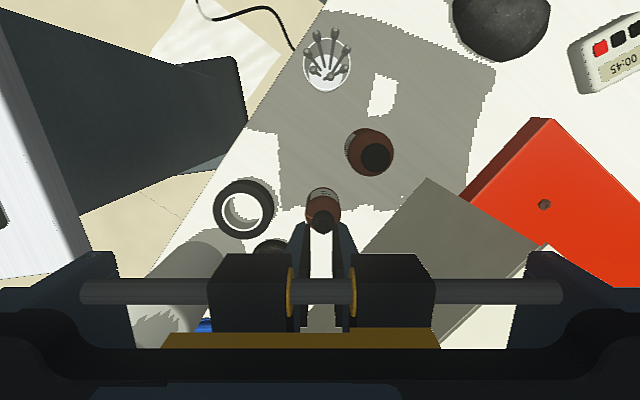

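The pointed cap, with its tip at scene (407,236), sits right under the fingertips, and in the wrist picture it is centred in the jaw gap at (322,217). I'll hold here.

```bash
for i in 1 2; do python3 -m jog '0 0 0 0 0 0; 0 0 0 0 0 0; 0 0 0 0 0 0; 0 0 0 0 0 0; 0 0 0 0 0 0; 0 0 0 0 0 0; 0 0 0 0 0 0; 0 0 0 0 0 0; 0 0 0 0 0 0; 0 0 0 0 0 0' | head -2; done
python3 - <<'E'
from h import *
for p in [(418,-119,76),(414,-119,76),(418,-124,76),(418,-112,76)]: print(p,proj(cams.camera_model('wrist'),p).round(1))
E
```

```text
time_s: 7.1
tool_pos: [417.8, -118.8, 107.9]
time_s: 8.1
tool_pos: [417.8, -118.8, 107.9]
(418, -119, 76) [321.1 231.5]
(414, -119, 76) [315.7 232.2]
(418, -124, 76) [322.  237.7]
(418, -112, 76) [319.7 222.6]
```

Run:
```python
import cv2
a=cv2.imread('pics/wrist3.png')
cv2.imwrite('pics/wc3.png',cv2.resize(a[180:250,280:360],(640,560),interpolation=cv2.INTER_CUBIC))
```

```text
(no output)
```

View pics/wc3.png

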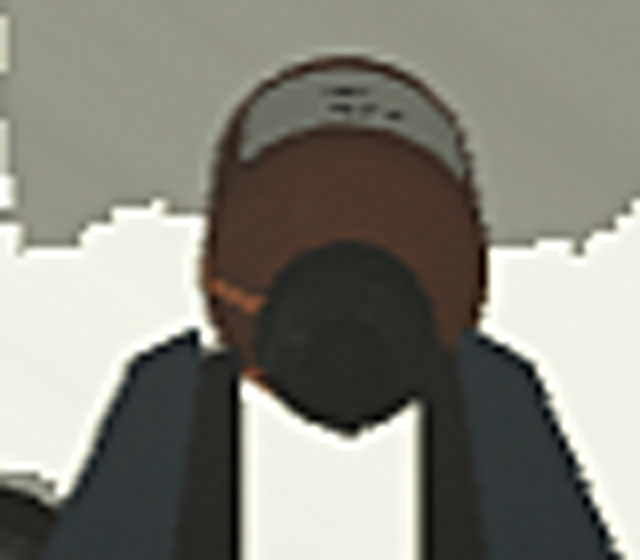

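The spout tip shows at wrist (323.5,234), where my estimate projects to (321,231.5), so it agrees to about 2 mm and the hold lasted over 2 s. Next I rise and cross to above the nozzle.

```bash
python3 -m jog '0 0 -15 0 0 0; 0 0 -35 0 0 0; 0 0 -60 0 0 0; 0 0 -85 0 0 0; 15 5 -95 0 0 0; 40 13 -100 0 0 0; 70 22 -100 0 0 0; 105 33 -100 0 0 0; 140 45 -100 0 0 0; 165 53 -100 0 0 0'
python3 -m jog '13 4 10 0 0 0; 22 7 25 0 0 0; 24 7 45 0 0 0; 24 7 65 0 0 0; 24 7 85 0 0 0; 24 7 95 0 0 0; 24 7 100 0 0 0; 24 7 100 0 0 0; 24 7 100 0 0 0'
python3 - <<'E'
from h import *
from plant import finder,monitor
import cv2
s=monitor.get_state();print(s['tool_pos'])
for n in ['scene','side','wrist']:
    a=cams.get_image(n);cv2.imwrite(f'pics/{n}4.png',a);m=cams.camera_model(n)
    print(n,[(r['xy'],round(r['confidence'],2),atz(m,r['xy'],17).round(1)) for r in finder.place_of(n,'nozzle_tip')][:3],proj(m,[503.5,60,17]))
a=[cv2.imread(f'pics/{n}4.png') for n in ['scene','side','wrist']]
cv2.imwrite('pics/c4.png',cv2.hconcat([cv2.resize(a[0][180:280,250:350],(400,400)),cv2.resize(a[1][170:270,250:350],(400,400))]))
E
```

```text
time_s: 9.1
tool_pos: [493.7, 39.2, 208.1]
ee_rot: [0.754, 0.657, 0.001, 0.001]
ft_force: [0.2, 0.3, 0.3]
width: 13.7
time_s: 10.0
tool_pos: [504.7, 62.0, 108.8]
ee_rot: [0.754, 0.657, 0.002, 0.001]
ft_force: [0.4, -0.1, 0.5]
width: 13.5
[504.73415027  61.97466029 108.81481601]
scene [([296.5, 258.8], 0.58, array([500.6,  71.1,  17. ]))] [301.06384064 256.14934828]
side [([290.8, 236.2], 0.81, array([492.2,  60. ,  17. ]))] [293.52411777 232.83861815]
wrist [([321.6, 205.4], 0.93, array([505.7,  62.4,  17. ]))] [319.65968777 208.09426277]
```

View pics/c4.png

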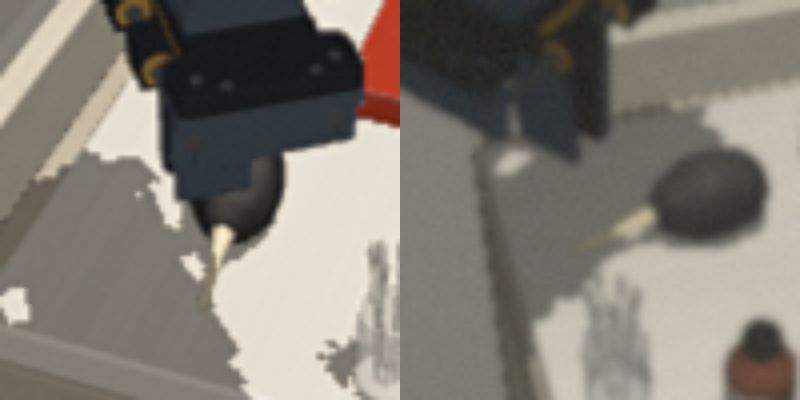

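View pics/wrist4.png

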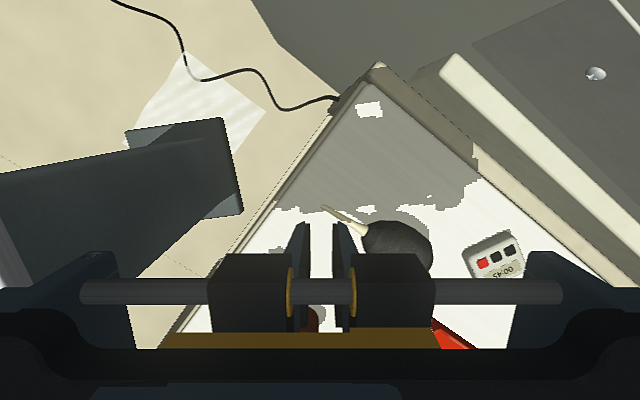

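The nozzle end shows at wrist (322,206), which gives about (505,62). The TCP is straight above it, so I descend.

```bash
python3 -m jog '0 0 10 0 0 0; 0 0 22 0 0 0; 0 0 34 0 0 0; 0 0 45 0 0 0; 0 0 53 0 0 0; 0 0 58 0 0 0; 0 0 60 0 0 0; 0 0 60 0 0 0; 0 0 60 0 0 0; 0 0 60 0 0 0'
python3 - <<'E'
from h import *
import cv2
for n in ['scene','wrist']:
    a=cams.get_image(n);cv2.imwrite(f'pics/{n}5.png',a);m=cams.camera_model(n);print(proj(m,[504.5,61.5,17]))
a=[cv2.imread(f'pics/{n}5.png') for n in ['scene','wrist']]
cv2.imwrite('pics/c5.png',cv2.hconcat([cv2.resize(a[0][180:280,250:350],(400,400)),cv2.resize(a[1][180:280,270:370],(400,400))]))
E
```

```text
time_s: 11.3
tool_pos: [504.9, 62.2, 49.0]
ee_rot: [0.754, 0.657, 0.002, 0.001]
ft_force: [0.1, 0.1, -0.7]
width: 13.5
[300.15706584 256.04302248]
[320.31598272 232.1209684 ]
```

View pics/c5.png

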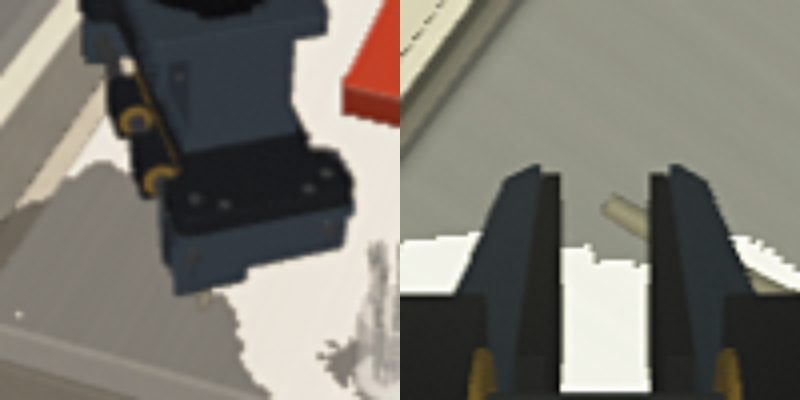

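The nozzle end is in the jaw gap at wrist (321,230.5), where I predicted (320,232). I'll hold, then raise.

```bash
for i in 1 2; do python3 -m jog '0 0 0 0 0 0; 0 0 0 0 0 0; 0 0 0 0 0 0; 0 0 0 0 0 0; 0 0 0 0 0 0; 0 0 0 0 0 0; 0 0 0 0 0 0; 0 0 0 0 0 0; 0 0 0 0 0 0; 0 0 0 0 0 0' | head -2; done
python3 -m jog '0 0 -15 0 0 0; 0 0 -40 0 0 0; 0 0 -70 0 0 0; 0 0 -105 0 0 0; 0 0 -140 0 0 0; 0 0 -175 0 0 0; 0 0 -205 0 0 0; 0 0 -225 0 0 0; 0 0 -230 0 0 0; 0 0 -230 0 0 0'
python3 -m jog '0 0 0 0 0 0; 0 0 0 0 0 0; 0 0 0 0 0 0'
python3 - <<'E'
from h import *
import cv2
for n in ['scene','side']:
    cv2.imwrite(f'pics/{n}6.png',cams.get_image(n))
a=[cv2.imread(f'pics/{n}.png') for n in ['scene0','scene6']]
cv2.imwrite('pics/c6.png',cv2.hconcat([cv2.resize(x[130:330,250:450],(400,400)) for x in a]))
E
```

```text
time_s: 12.4
tool_pos: [504.9, 62.2, 49.0]
time_s: 13.4
tool_pos: [504.9, 62.2, 49.0]
time_s: 14.4
tool_pos: [503.9, 62.0, 279.1]
ee_rot: [0.754, 0.657, 0.002, 0.001]
ft_force: [0.5, -0.3, -0.3]
width: 13.7
time_s: 14.7
tool_pos: [503.5, 61.9, 278.0]
ee_rot: [0.754, 0.657, 0.001, 0.001]
ft_force: [0.4, -0.1, -0.1]
width: 13.8
```

View pics/c6.png

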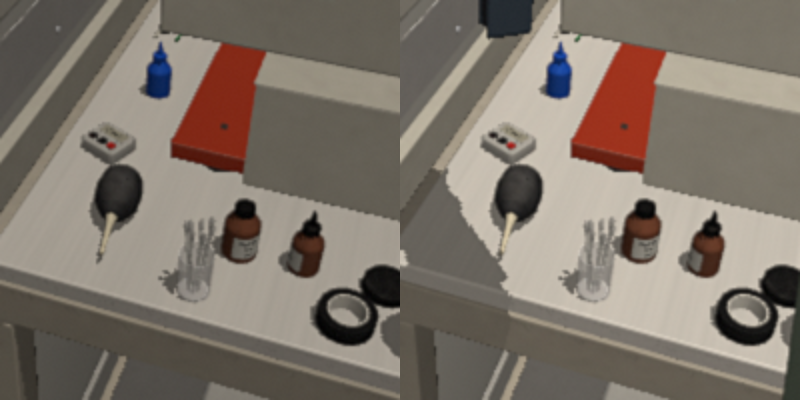

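The before and after pictures match: nothing has moved, and the hand is raised.

```bash
python3 -c "
from plant import hand_in
print(hand_in())"
```

```text
the job is handed in; nothing more can be done
None
```

I pointed at both things in order and handed the job in at about 15 s on the robot's clock; no verdict is reported.

- **Spout:** I held above the tip of the brown dropper bottle, with the TCP at (418, −119, 108) mm and the fingertips about 2.4 cm above the spout. The hold lasted over 2 s. The close wrist picture agreed with my position to about 2 mm.
- **Nozzle:** I held above the free end of the blower's nozzle, with the TCP at (505, 62, 49) mm and the fingertips about 2.4 cm above it. This hold also lasted over 2 s. The wrist picture agreed to about 1–2 mm.
- **Finish:** The hand ended raised, with the TCP at 278 mm and the fingertips at about 270 mm. The wrist force stayed within noise, at about 1 N. Scene pictures from before and after showed the kit unmoved.

Two checks disagreed with the rest. In the scene picture the finder took the nozzle's shadow for its end, up to 10 mm off, so I used the tip seen in my own crops and in the wrist picture. The finder also offered the blue bottle as a second spout, which I ignored.

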